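# Open the push-and-turn bottle of jam-tap cleaner and hold its cap over the mouth

## Robot

A 7-joint arm with a two-finger parallel gripper is mounted at the origin on the work surface. World frame = base frame: x ahead of the robot, y to its left, z up, the work surface at z = 0. Lengths are in mm, angles in degrees, forces in N, time in s.
With the tool pointing down it reaches from about 425 to 875 mm from the base axis. Payload 8.4 kg.
Tool frame: the origin (TCP) lies between the finger pads; the fingertips stand 11 mm ahead of it and the grasp point (between the pads) lies 8 mm behind it; z points along the fingers, y is the line along which they close (so a half turn about z gives the same grasp; the last joint's range is limited). The gripper opens to 87 mm and grips with 3 to 60 N. Pads are 19 mm wide; open, the fingers measure 117 mm over their backs; the gripper's body (75 mm by 190 mm) begins 51 mm behind the grasp point.
Start: joints at [64.561, 19.091, 2.286, 83.961, -0.768, 76.965, -3.352], TCP at [219.682, -611.722, 233.546] pointing down, gripper open.
Joint ranges: [-147.57, 147.57], [-21.85, 119.76], [-74.77, 79.35], [14.55, 137.4], [-85.83, 265.84], [4.83, 119.75], [-152.11, 152.11]. Speed limits (degrees/s): [127.2, 127.2, 159.86, 159.86, 180, 180, 180].

## Interface

Orientations are given as [roll, pitch, yaw] about the fixed x, y, z axes, in that order (R = Rz(yaw) Ry(pitch) Rx(roll)).
In Python, from bench import bot gives the robot as it stands.
- The arm moves only by the tool servo_tool, never from a script. Its arguments are lists of equal length, an entry for each row: "grip": the finger opening in cm, from 0 to 8.7; "dp": the shift along the world's x, y, z in cm, a list of three; "twist": the turn about the world's z in degrees. A call has 1 to 12 rows; each row is the pose to reach, as a shift and turn from the pose commanded when the call began; what a row does not reach only later rows make up. A row lasts 1/12 s, in which the tool goes at most 41.7 mm and 7.16 degrees, less where a joint would pass 70% of its speed; a pose out of reach is approached as far as the arm can. A call with a gripper value outside its range is refused whole. The fingers move at their own pace and stop on an object; "grip_force" is the grip in N (left out, the last holds). Time passes only in rows, so rows that repeat a pose let the fingers close. It gives the time, the measured TCP pose, the force, the opening and the grip force at its end, in the units of the state.
- bot.read_state(): the state, without advancing time (a new reading comes with each control period).
- bot.snapshot(name): name is "scene" or "side" or "wrist"; returns a dict with "color" (480x640x3 uint8, red, green, blue), "fx", "fy", "cx", "cy" (pixels), "rvec" (rotation vector, rad) and "tvec" (3), from world to camera coordinates, as OpenCV has them; the wrist camera has in their place "tool_from_camera" (4x4, takes a point from camera to tool coordinates, whose origin is the TCP and whose axes are the flange's). Camera axes: x right, y down, z forward; pixel columns grow to the right and rows downward; lengths in mm; the calibration is good to about 2 mm. The wrist camera is an equidistant fisheye: a pixel r from the principal point sees the ray r / f radians off the axis. A picture is of the moment at which its call begins: read the wrist's pose just before it. There is no depth.
- bot.close_job(): hands the job in; it is judged then, once.
Trained networks look in a picture, given as the dict that the camera call returned (one of the last four; its "shot" number tells which), for a name from the list of things; names that differ only in an ending like _2 or _b are one class to them, and where a whole thing is asked for, a point or a joint stands for the part that bears it (a point fixed in the world has none). Each returns a list of dicts, best first, with "p" (0 to 1); they miss things now and then, are a little off and sometimes report something else, mostly with a low value. They report only what shows in the picture. A call takes as long as a camera call. They do not tell look-alikes from the thing itself.
- bot.cut_out(picture, target): "region" (480x640 bool, what is visible of it) and "bbox" ([left, top, width, height] in pixels, round what is visible of it).
The state is a dict: "clock": time; "qpos": joint angles; "dq": joint speeds; "joint_torque": joint torques, N m; "tcp_pos": TCP position; "eef_rot": TCP orientation; "contact_force": force on the tool from outside, world axes, zero at the start; "moment": the same for the moment, N m; "gripper_width": finger opening in mm; "gripper_force": force on a finger pad.
Only numpy, scipy, OpenCV 4.12 (cv2) and the standard library are available. Lean on these libraries where they do the work, as an engineer would, in place of code of your own. Each camera call takes 0.05 s, during which the arm holds its last target. There are 200 camera calls.

## Task

Open the tall bottle of cleaner that stands in the steel holder on the breakfast counter: press its push-and-turn safety cap down and, keeping it pressed, twist it anticlockwise (seen from above) until it is free, then lift it straight up off the neck. Finish still holding the cap in the gripper, level and centred over the open mouth, with about 8 cm of air between the mouth and the cap so that drips fall back in. Leave the bottle standing upright in its bay, and do not disturb the squat bottle beside it, the beaker or the plate of toast.

Things in the scene. Friction and masses are not known exactly. Their poses are not given: they have to be found in the camera images.
- cap: grey ribbed safety cap, 57 mm across, 25.5 mm tall, 40 g; origin: centre of its lower edge, z up. Inside, 3 lugs sit in notches under 3 ledges of the neck, pushed up by a spring (6 N at rest, 1.2 N more per mm). Pressed down over 4 mm (11 N; travel ends at 6.5 mm, 14 N) it turns anticlockwise from above and lifts off at 45 to 75 degrees from its start (best 60; stop at 77)
- cap_top (a point): centre of the cap's flat top, 25.5 mm above the cap's origin, about 0.186 m above the counter at the start. Locked, the cap's lower edge is 9 mm above the shoulder of the bottle and 13 mm below the rim of its mouth, so 13 mm of lift clears the neck. Clockwise the cap is blocked
- bottle: tall cleaner bottle: white plastic, 84 mm square body, round sloping shoulder up to 148 mm, neck 40 mm across from there to the rim at 170 mm, 0.65 to 1 kg. Stands loose, with 2 mm play a side, in one bay of the holder (either one), which keeps it from turning. Origin: centre of its underside, z up
- mouth (a point): centre of the rim of the tall bottle's mouth, 170 mm above the bottle's origin; inside the cap at the start
- holder: the steel bottle holder screwed to the counter: 94 x 185 mm, 60 mm high, 3 mm sheet, open at the top, two square bays of 88 mm side by side along its y axis, their centres at y = +45.5 and -45.5 mm. Origin at the centre of its underside; floor 3 mm thick
- squat: the squat bottle in the other bay: white plastic, 84 mm square, 118 mm high with its narrow 30 mm cap; leave it alone. Origin at the centre of its underside
- beaker: an empty clear plastic beaker, 68 mm across, 75 mm high; leave it alone. Origin at the centre of its underside
- plate: a white plate, 200 mm across, with two slices of toast, 35 mm high in all; leave it alone. Origin at the centre of its underside
Mind the look-alikes: they are no part of the job. Of the things like the cap, leave any that is green; of the rest the larger one is meant.

How it is judged (in metres and radians):
On the way, in this order (a step that is already met when the one before it is completed fails the run):
1. the cap is pressed down against its spring, by more than 3.5 mm, still locked (z of cap in the frame of mouth below -0.0165 m and angle between the x axis of cap and the x axis of bottle, either way round below 0.35 rad), for 0.05 s.
2. the cap, still down on the neck, is turned by more than 40 degrees (z of cap in the frame of mouth below -0.005 m and angle between the x axis of cap and the x axis of bottle, either way round above 0.7 rad), for 0.05 s.
At the end, for the whole second after the job is handed in: fingers hold the cap still, its lower edge 5 to 13 cm above the mouth, within 25 mm of its axis and 0.2 rad of level, touching no bottle or holder; the bottle is upright (0.06 rad) and down in its bay (5 mm); squat bottle, beaker and plate upright and within 20 mm of their start (z of cap in the frame of mouth between 0.05 and 0.13 m and horizontal distance between cap and mouth below 0.025 m and angle between cap's own z axis and vertical below 0.2 rad and contact force between the fingers and cap above 1 N and contact force between cap and bottle below 0.1 N and contact force between cap and holder below 0.1 N and contact force between cap and squat below 0.1 N and linear speed of each of cap, bottle below 0.03 m/s and z of bottle in the frame of holder below 0.008 m and angle between bottle's own z axis and vertical below 0.06 rad and distance of each of squat, beaker, plate from where it was at the start of the episode below 0.02 m and angle between each of squat, beaker, plate's own z axis and vertical below 0.1 rad); the arm keeps its last pose, push and grip.
It fails at once if the bottle is lifted 20 mm or tipped (z of bottle in the frame of holder above 0.023 m or angle between bottle's own z axis and vertical above 0.2 rad).
It fails at once if the squat bottle, the beaker or the plate is shoved by more than 30 mm or knocked over (distance of any of squat, beaker, plate from where it was at the start of the episode above 0.03 m or angle between any of squat, beaker, plate's own z axis and vertical above 0.4 rad).
It also fails if it takes over 32 s, if anything falls off the work surface, if the arm or the gripper's body presses on something with over 40 N, if the wrist force passes 120 N, or if a joint passes its speed limit or range.

## Working session

There is one attempt and no reset: what is moved stays moved. The work goes in short steps, Python scripts to look and compute and a tool call to move; the robot and the scene stay as the last step left them, time stands still between calls to the robot, and variables do not carry over. Pictures are saved under pics/ and viewed, at most 10 in all, crops included, and the job is handed in when it is done.

Besides the shell and the picture viewer there is one more tool, called by a JSON object that holds its "method" and its "body". servo_tool: Moves the arm, as the interface text tells. Its arguments: {"type":"object","properties":{"grip":{"type":"array"},"dp":{"type":"array"},"twist":{"type":"array"},"grip_force":{"type":"number"}},"required":["grip","dp","twist"]}

```bash
mkdir -p pics; cat > h.py <<'E'
from bench import bot
import numpy as np, cv2
def save(p,n): cv2.imwrite('pics/'+n, p['color'][:,:,::-1])
def ray(p,u,v):
    R=cv2.Rodrigues(np.array(p['rvec'],float))[0]; t=np.array(p['tvec'],float).ravel()
    d=R.T@np.array([(u-p['cx'])/p['fx'],(v-p['cy'])/p['fy'],1.]); return -R.T@t, d/np.linalg.norm(d)
def atz(p,u,v,z):
    o,d=ray(p,u,v); return o+d*(z-o[2])/d[2]
E
python3 - <<'E'
from h import *
s=bot.read_state(); print({k:np.round(s[k],2) for k in s})
for n in ['scene','side']:
    p=bot.snapshot(n); save(p,n+'1.png')
    print(n, np.round(ray(p,320,240),2).tolist())
    for t in ['cap','bottle','holder','squat','beaker','plate']:
        for r in bot.cut_out(p,t)[:3]:
            b=r['bbox']; print(t,round(r['p'],2),b,np.round(atz(p,b[0]+b[2]/2,b[1]+b[3]/2,{'cap':173,'bottle':90,'squat':60}.get(t,30))))
E
```

```text
{'clock': np.float64(0.0), 'qpos': array([64.56, 19.13,  2.28, 84.01, -0.77, 76.97, -3.35]), 'dq': array([-0.04, -0.07,  0.1 ,  0.01, -0.06, -0.07, -0.01]), 'joint_torque': array([ 0.000e+00, -6.564e+01,  1.340e+00, -4.038e+01, -6.000e-02,
        4.000e-02,  0.000e+00]), 'tcp_pos': array([ 219.54, -611.33,  232.67]), 'eef_rot': array([-1.7991e+02,  1.0000e-02,  1.9760e+01]), 'contact_force': array([ 0.34, -0.42,  0.2 ]), 'moment': array([0.01, 0.04, 0.03]), 'gripper_force': np.float64(0.0), 'gripper_width': np.float64(86.98)}
scene [[935.02, -781.39, 810.06], [-0.4, 0.7, -0.59]]
cap 0.68 [298.4, 298.6, 19.6, 16.1] [ 588. -219.  173.]
cap 0.57 [340.1, 209.9, 24.1, 25.6] [532.  69. 173.]
bottle 0.62 [328.2, 232.1, 46.1, 49.2] [543.  51.  90.]
holder 0.94 [319.9, 254.6, 86.2, 43.6] [571.  66.  30.]
holder 0.54 [223.4, 392.9, 37.1, 53.4] [ 558. -399.   30.]
squat 0.96 [370.4, 232.4, 33.9, 34.6] [592. 158.  60.]
beaker 0.62 [222.9, 393.8, 40.4, 52.7] [ 560. -399.   30.]
beaker 0.32 [328.5, 232.9, 44.3, 46.1] [508. 123.  30.]
plate 0.8 [368.2, 189.2, 70.6, 32.8] [532. 420.  30.]
side [[391.15, 1165.94, 876.27], [0.08, -0.83, -0.56]]
cap 0.97 [345.7, 283.6, 28.2, 27.8] [401. 302. 173.]
cap 0.85 [289.7, 214.6, 28.3, 22.0] [536.  73. 173.]
bottle 0.84 [280.4, 235.0, 48.8, 47.0] [533.  80.  90.]
holder 0.86 [253.9, 264.5, 79.9, 63.8] [548. 143.  30.]
squat 0.8 [254.3, 262.8, 54.2, 39.9] [577. 137.  60.]
beaker 0.86 [304.3, 159.3, 20.8, 33.9] [ 571. -430.   30.]
plate 0.74 [224.0, 368.4, 113.8, 87.7] [522. 464.  30.]
```

View pics/scene1.png

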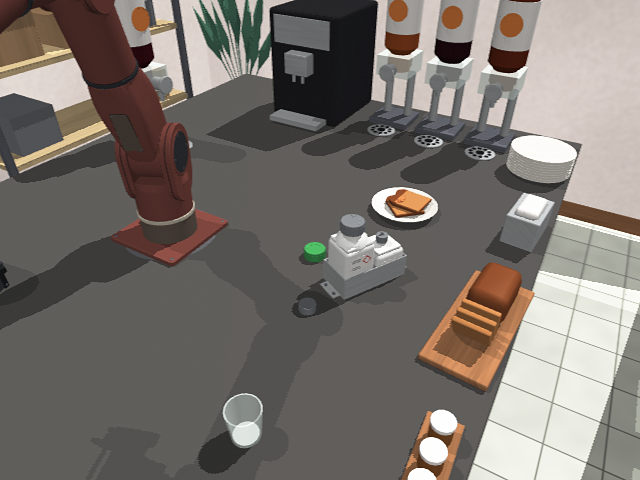

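View pics/side1.png

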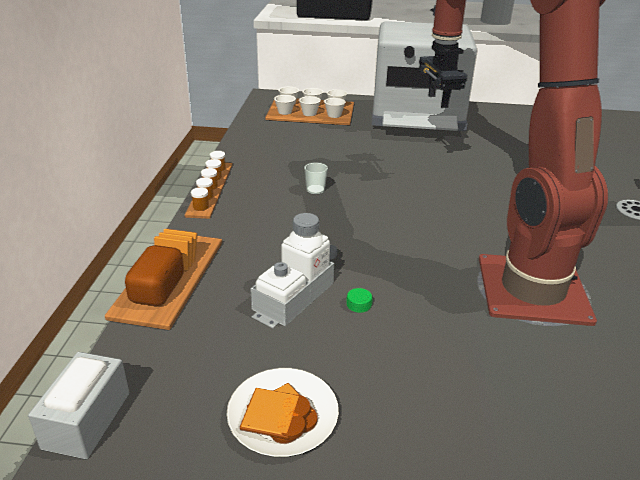

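The scene view shows the grey cap on the tall bottle at about (352,225), the squat bottle at (382,245), and the loose green and dark caps at (315,252) and (307,307), which are decoys. The side view shows the cap at (306,225), the squat bottle's cap at (281,268), the beaker at (316,178) and the plate at (282,410). The target cap is at about x 534, y 71. I'll move close to it and look with the wrist camera.

{"method": "servo_tool", "body": {"grip": [8.7,8.7,8.7,8.7,8.7,8.7,8.7,8.7,8.7,8.7,8.7,8.7], "dp": [[3,2,1],[6,5,2],[9,8,3],[12,11,4],[15,14,5],[17.5,17,5],[20,20,5],[22,23,5],[24,26,5],[25.5,29,5],[27,32,5],[28,35,5]], "twist": [0,0,0,0,0,0,0,0,0,0,0,0]}}

```text
clock: 1.7
tcp_pos: [500.8, -259.8, 283.6]
eef_rot: [180.0, -0.0, 19.8]
contact_force: [-0.5, 1.1, 0.8]
gripper_width: 86.7
gripper_force: 0.0
```

{"method": "servo_tool", "body": {"grip": [8.7,8.7,8.7,8.7,8.7,8.7,8.7,8.7,8.7,8.7,8.7,8.7], "dp": [[0,3,0],[0,6,0],[0,9,0],[0,12,0],[0,15,0],[0,18,0],[0,21,0],[0,24,0],[0,27,0],[0,27,0],[0,27,0],[0,27,0]], "twist": [0,0,0,0,0,0,0,0,0,0,0,0]}}

```text
clock: 2.7
tcp_pos: [499.7, 7.6, 283.6]
eef_rot: [180.0, 0.0, 19.7]
contact_force: [0.6, -0.6, -0.0]
gripper_width: 87.0
gripper_force: 0.0
```

```bash
cat >> h.py <<'E'
from scipy.spatial.transform import Rotation as Ro
def wray(p,s,u,v):
    T=np.array(p['tool_from_camera'],float); x=(u-p['cx'])/p['fx'];y=(v-p['cy'])/p['fy']; r=np.hypot(x,y)
    d=np.array([np.sin(r)*x/r,np.sin(r)*y/r,np.cos(r)])
    R=Ro.from_euler('xyz',s['eef_rot'],degrees=True).as_matrix()
    return np.array(s['tcp_pos'])+R@T[:3,3], R@T[:3,:3]@d
def watz(p,s,u,v,z):
    o,d=wray(p,s,u,v); return o+d*(z-o[2])/d[2]
E
python3 - <<'E'
from h import *
s=bot.read_state(); print({k:np.round(s[k],2) for k in ['clock','tcp_pos','eef_rot','qpos','contact_force']})
p=bot.snapshot('wrist'); save(p,'w1.png')
for t in ['cap','squat','holder']:
    for r in bot.cut_out(p,t)[:3]:
        m=np.argwhere(r['region']); c=m.mean(0); b=r['bbox']
        print(t,round(r['p'],2),np.round(b),np.round(c[::-1]),np.round(watz(p,s,b[0]+b[2]/2,b[1]+b[3]/2,{'cap':180,'squat':100}.get(t,30)),1),np.round(watz(p,s,c[1],c[0],180),1))
sc=bot.snapshot('scene'); sd=bot.snapshot('side')
# triangulate cap
L=[]
for q,near in ((sc,(352,222)),(sd,(304,225))):
    for r in bot.cut_out(q,'cap'):
        b=r['bbox']; c=(b[0]+b[2]/2,b[1]+b[3]/2)
        if np.hypot(c[0]-near[0],c[1]-near[1])<15: print(b); L.append(ray(q,*c)); break
A=sum(np.eye(3)-np.outer(d,d) for o,d in L); bb=sum((np.eye(3)-np.outer(d,d))@o for o,d in L)
print('tri',np.linalg.solve(A,bb))
E
```

```text
{'clock': np.float64(2.7), 'tcp_pos': array([499.72,   7.59, 283.59]), 'eef_rot': array([179.97,   0.  ,  19.74]), 'qpos': array([ 20.49,   1.64, -26.8 ,  98.75,   0.78,  79.78, -76.71]), 'contact_force': array([ 0.62, -0.59, -0.05])}
cap 0.72 [190. 213.  48.  46.] [211. 236.] [474.5  79.1 180. ] [473.7  80.8 180. ]
cap 0.64 [359. 203.  39.  35.] [378. 219.] [526.2 -31.5 180. ] [527.3 -30.2 180. ]
cap 0.58 [215. 126.  88.  80.] [259. 165.] [534.9  61.9 180. ] [535.8  62.  180. ]
squat 0.63 [164.  31. 108. 105.] [216.  87.] [582.2 130.6 100. ] [578.6 108.9 180. ]
squat 0.55 [206.  91. 128. 131.] [284. 145.] [533.4  63.8 100. ] [554.2  49.9 180. ]
holder 0.91 [161.  28. 183. 175.] [288. 125.] [560.3 101.8  30. ] [568.   51.8 180. ]
[336.4, 211.5, 27.3, 23.5]
[289.1, 214.9, 31.7, 21.9]
tri [531.17567359  67.66582688 170.82001711]
```

View pics/w1.png

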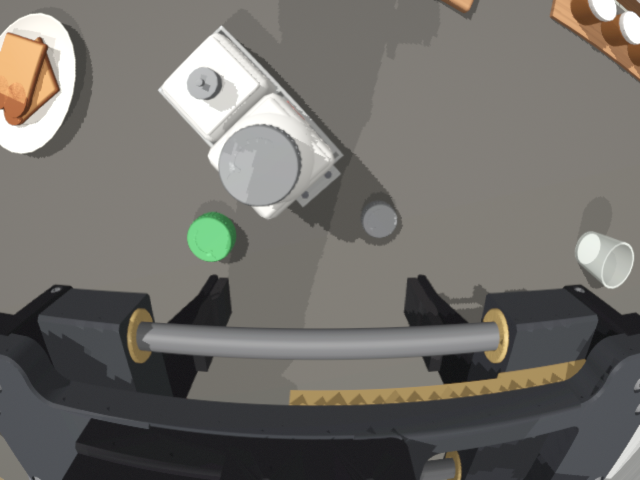

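The wrist view shows the cap at (259,165), the squat bottle's cap at (204,84), the green decoy at (211,237) and the small grey decoy at (379,219). The wrist and scene/side estimates differ by about 6 mm, so I'll look from closer.

{"method": "servo_tool", "body": {"grip": [8.7,8.7,8.7,8.7,8.7,8.7], "dp": [[-0.3,2.2,-2],[-0.5,4.3,-4],[-0.5,4.3,-4.4],[-0.5,4.3,-4.4],[-0.5,4.3,-4.4],[-0.5,4.3,-4.4]], "twist": [0,0,0,0,0,0]}}

```text
clock: 3.6
tcp_pos: [495.2, 50.4, 240.3]
eef_rot: [180.0, -0.1, 19.7]
contact_force: [-0.4, -0.4, 0.3]
gripper_width: 86.8
gripper_force: 0.0
```

```bash
python3 - <<'E'
from h import *
s=bot.read_state(); print(s['tcp_pos'],s['eef_rot'])
p=bot.snapshot('wrist'); save(p,'w2.png')
hsv=cv2.cvtColor(p['color'],cv2.COLOR_RGB2HSV)
for r in bot.cut_out(p,'cap')[:4]:
    b=r['bbox']; m=np.argwhere(r['region']); c=m.mean(0)
    print(round(r['p'],2),np.round(b),np.round(c[::-1]),watz(p,s,b[0]+b[2]/2,b[1]+b[3]/2,186),watz(p,s,c[1],c[0],186))
E
```

```text
[495.2302693   50.42316427 240.3167424 ] [ 1.79973081e+02 -5.27653898e-02  1.96840234e+01]
0.83 [268. 143. 103.  97.] [319. 190.] [535.77432506  62.51522989 186.        ] [536.66347266  63.11116155 186.        ]
0.83 [211. 229.  56.  55.] [238. 257.] [482.9512638  94.7935257 186.       ] [482.24952865  95.42401335 186.        ]
```

View pics/w2.png

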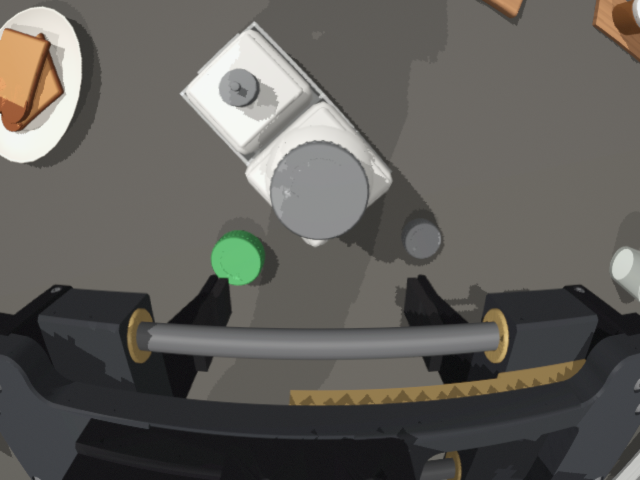

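The cap's disc is centred at (319,190) and midway between the fingers, which puts it at about (536,63). I'll go over it, descend and grip.

{"method": "servo_tool", "body": {"grip": [8.7,8.7,8.7,8.7,8.7,8.7,8.7], "dp": [[2,0.6,0],[4.1,1.3,0],[4.1,1.3,-2],[4.1,1.3,-4],[4.1,1.3,-6],[4.1,1.3,-6.8],[4.1,1.3,-6.8]], "twist": [0,0,0,0,0,0,0]}}

```text
clock: 4.28
tcp_pos: [534.8, 63.6, 170.1]
eef_rot: [-180.0, 0.2, 19.7]
contact_force: [-0.7, 0.1, -0.5]
gripper_width: 87.2
gripper_force: 0.0
```

{"method": "servo_tool", "body": {"grip": [7.5,6.5,6,5.5,5.2,5,5,5,5,5], "dp": [[0,0,0],[0,0,0],[0,0,0],[0,0,0],[0,0,0],[0,0,0],[0,0,0],[0,0,0],[0,0,0],[0,0,0]], "twist": [0,0,0,0,0,0,0,0,0,0], "grip_force": 45}}

```text
clock: 5.12
tcp_pos: [536.1, 64.0, 172.0]
eef_rot: [180.0, -0.0, 19.7]
contact_force: [0.1, -1.7, 4.2]
gripper_width: 56.7
gripper_force: 45.0
```

```bash
python3 - <<'E'
from h import *
s=bot.read_state(); print({k:np.round(s[k],2) for k in s})
p=bot.snapshot('side'); save({'color':cv2.resize(p['color'][150:330,200:440],(800,600))},'s3.png')
E
```

```text
{'clock': np.float64(5.12), 'qpos': array([ 15.37,  11.06, -29.98, 102.71,   5.97,  67.74, -86.68]), 'dq': array([-0.04,  0.03, -0.07,  0.  , -0.03,  0.03, -0.06]), 'joint_torque': array([ -1.2 , -46.1 ,  -4.47, -35.88,  -0.76,  -0.19,  -0.  ]), 'tcp_pos': array([536.08,  64.01, 172.  ]), 'eef_rot': array([ 1.7997e+02, -4.0000e-02,  1.9730e+01]), 'contact_force': array([ 0.13, -1.68,  4.21]), 'moment': array([-0.54, -0.1 ,  0.  ]), 'gripper_force': np.float64(44.99), 'gripper_width': np.float64(56.73)}
```

View pics/s3.png

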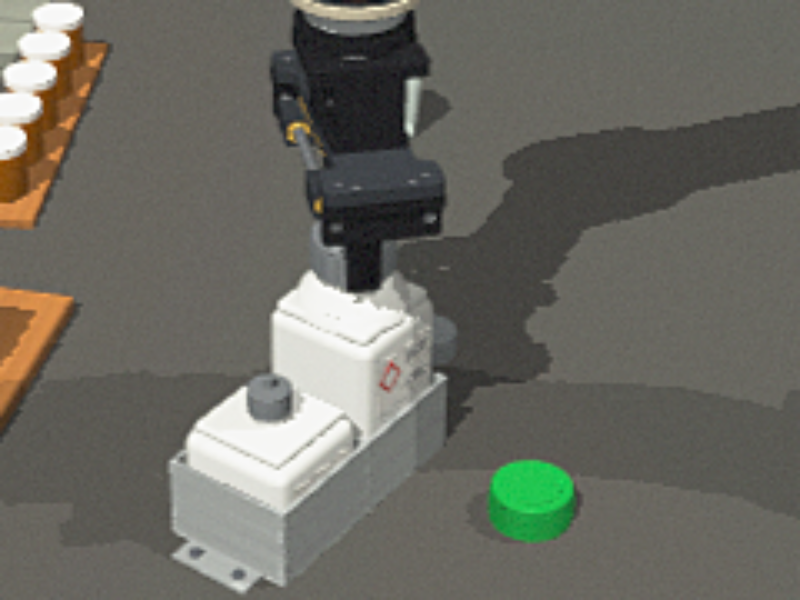

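The cap is gripped at 56.7 mm, and the picture shows the fingers around it with the bottle upright. Next I press.

{"method": "servo_tool", "body": {"grip": [5,5,5,5,5,5], "dp": [[0,0,-0.2],[0,0,-0.4],[0,0,-0.55],[0,0,-0.55],[0,0,-0.55],[0,0,-0.55]], "twist": [0,0,0,0,0,0], "grip_force": 55}}

```text
clock: 5.67
tcp_pos: [536.2, 64.0, 167.1]
eef_rot: [180.0, -0.1, 19.7]
contact_force: [-1.2, -3.8, 10.8]
gripper_width: 56.2
gripper_force: 55.0
```

{"method": "servo_tool", "body": {"grip": [5,5,5,5], "dp": [[0,0,-0.15],[0,0,-0.15],[0,0,-0.15],[0,0,-0.15]], "twist": [0,0,0,0]}}

```text
clock: 6.0
tcp_pos: [536.2, 64.1, 165.8]
eef_rot: [179.9, -0.1, 19.7]
contact_force: [-3.2, -2.8, 12.4]
gripper_width: 56.3
gripper_force: 55.0
```

{"method": "servo_tool", "body": {"grip": [5,5,5,5], "dp": [[0,0,0],[0,0,0],[0,0,0],[0,0,0]], "twist": [5,10,15,15]}}

```text
clock: 6.33
tcp_pos: [536.6, 64.8, 166.0]
eef_rot: [179.9, -0.1, 35.1]
contact_force: [-0.9, -0.6, 11.8]
gripper_width: 56.1
gripper_force: 55.0
```

```bash
python3 - <<'E'
from h import *
s=bot.read_state(); print({k:np.round(s[k],2) for k in s})
E
```

```text
{'clock': np.float64(6.33), 'qpos': array([ 16.71,  11.59, -31.64, 103.05,   6.58,  67.04, -71.87]), 'dq': array([-0.27,  0.01,  0.51,  0.07, -0.07,  0.02, -7.3 ]), 'joint_torque': array([ 1.000e-02, -4.272e+01, -3.600e+00, -3.306e+01, -1.900e-01,
       -4.700e-01,  1.750e+00]), 'tcp_pos': array([536.63,  64.82, 166.02]), 'eef_rot': array([ 1.7994e+02, -1.3000e-01,  3.5100e+01]), 'contact_force': array([-0.85, -0.64, 11.8 ]), 'moment': array([-0.11,  0.23,  0.12]), 'gripper_force': np.float64(54.97), 'gripper_width': np.float64(56.13)}
```

The moment is only 0.12 N m, so the cap is turning freely. I'll continue.

{"method": "servo_tool", "body": {"grip": [5,5,5,5,5,5,5,5,5,5], "dp": [[0,0,0],[0,0,0],[0,0,0],[0,0,0],[0,0,0],[0,0,0],[0,0,0],[0,0,0],[0,0,0],[0,0,0]], "twist": [6,12,18,24,30,36,42,46,46,46]}}

```text
clock: 7.17
tcp_pos: [536.8, 65.0, 166.1]
eef_rot: [179.8, -0.1, 80.8]
contact_force: [-0.3, 0.1, 12.8]
gripper_width: 56.2
gripper_force: 55.0
```

```bash
python3 - <<'E'
from h import *
s=bot.read_state(); print({k:np.round(s[k],2) for k in s})
p=bot.snapshot('scene'); save({'color':cv2.resize(p['color'][150:330,250:490],(800,600))},'c4.png')
E
```

```text
{'clock': np.float64(7.17), 'qpos': array([ 21.17,  12.36, -36.8 , 102.83,   7.99,  67.25, -27.27]), 'dq': array([-0.06, -0.04,  0.2 ,  0.02, -0.12,  0.  , -0.86]), 'joint_torque': array([  0.11, -41.92,  -4.13, -32.56,  -0.05,  -0.12,   0.34]), 'tcp_pos': array([536.81,  65.01, 166.1 ]), 'eef_rot': array([ 1.7984e+02, -7.0000e-02,  8.0800e+01]), 'contact_force': array([-0.33,  0.1 , 12.76]), 'moment': array([-0.05, -0.05, -0.  ]), 'gripper_force': np.float64(54.97), 'gripper_width': np.float64(56.17)}
```

View pics/c4.png

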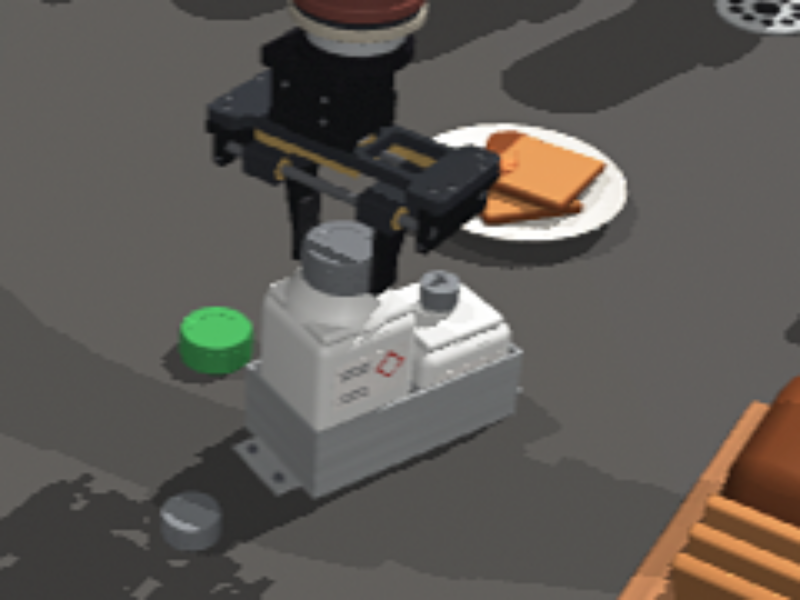

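The tool has turned 61°, and the picture shows the bottle seated upright with the cap in the fingers. I'll lift slowly first and check the force.

{"method": "servo_tool", "body": {"grip": [5,5,5,5,5,5], "dp": [[0,0,0.3],[0,0,0.6],[0,0,0.9],[0,0,1.2],[0,0,1.2],[0,0,1.2]], "twist": [0,0,0,0,0,0]}}

```text
clock: 7.72
tcp_pos: [535.2, 64.3, 176.1]
eef_rot: [-179.9, 0.0, 80.8]
contact_force: [1.1, -0.1, -0.7]
gripper_width: 56.2
gripper_force: 55.0
```

{"method": "servo_tool", "body": {"grip": [5,5,5,5,5,5,5,5,5,5,5,5], "dp": [[0,0,0.6],[0,0,1.2],[0,0,2.2],[0,0,3.4],[0,0,4.6],[0,0,5.8],[0,0,7],[0,0,8],[0,0,8.8],[0,0,8.8],[0,0,8.8],[0,0,8.8]], "twist": [0,0,0,0,0,0,0,0,0,0,0,0]}}

```text
clock: 8.72
tcp_pos: [535.4, 64.2, 263.9]
eef_rot: [-179.9, 0.0, 80.7]
contact_force: [0.4, 0.3, -0.7]
gripper_width: 56.4
gripper_force: 55.0
```

```bash
python3 - <<'E'
from h import *
s=bot.read_state(); print({k:np.round(s[k],2) for k in s})
p=bot.snapshot('scene'); q=bot.snapshot('side')
save({'color':np.hstack([cv2.resize(i,(400,600)) for i in (p['color'][110:320,280:420],q['color'][110:320,240:380])])},'c5.png')
E
```

```text
{'clock': np.float64(8.72), 'qpos': array([ 22.16,   8.23, -36.99,  95.21,   5.03,  78.3 , -24.83]), 'dq': array([-0.04,  0.2 ,  0.02,  0.37,  0.02, -0.01,  0.1 ]), 'joint_torque': array([-4.000e-02, -4.554e+01, -3.400e+00, -4.127e+01, -8.000e-02,
        2.000e-02,  0.000e+00]), 'tcp_pos': array([535.4 ,  64.15, 263.94]), 'eef_rot': array([-1.7995e+02,  1.0000e-02,  8.0750e+01]), 'contact_force': array([ 0.36,  0.34, -0.67]), 'moment': array([-0.01, -0.07, -0.02]), 'gripper_force': np.float64(54.99), 'gripper_width': np.float64(56.39)}
```

View pics/c5.png

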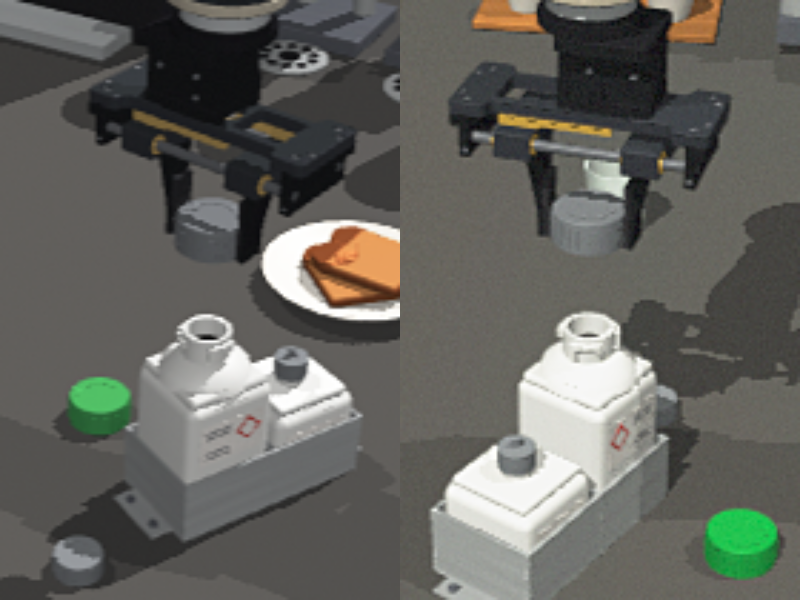

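Both views show the cap held level and centred above the open mouth, with the bottle seated in its bay and the other things untouched. I'll hand the job in.

```bash
python3 -c "
from bench import bot
print(bot.close_job())"
```

```text
the job is handed in; nothing more can be done
None
```

The cap came off after a press and a 61° anticlockwise turn, and the job was handed in at about 9 s with the cap held level about 8 cm above the open mouth and the bottle standing in its bay; the bench returned no verdict.

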